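# Hang the check valve bin on the louvred rail

### The arm

A 6-joint arm with a two-finger parallel gripper is mounted at the origin on the work surface. World frame = base frame: x ahead of the robot, y to its left, z up, the work surface at z = 0. Lengths are in m, angles in rad, forces in N, time in s.
With the tool pointing down it reaches from about 0.375 to 0.9 m from the base axis. Payload 3.1 kg.
Tool frame: the origin (TCP) lies at the very end of the fingers, on their centre line; the grasp point (between the pads) lies 19 mm behind it; z points along the fingers, y is the line along which they close (so a half turn about z gives the same grasp; the last joint's range is limited). The gripper opens to 87 mm and grips with 3 to 60 N. Pads are 19 mm wide; open, the fingers measure 117 mm over their backs; the gripper's body (75 mm by 190 mm) begins 51 mm behind the grasp point.
Start: joints at [-1.359, 0.527, 1.433, -0, 1.181, -0.178], TCP at [0.238, -0.578, 0.223] pointing down, gripper open.
Joint ranges: [-3.08, 3.08], [-0.75, 2.2], [0.22, 2.44], [-1.43, 4.57], [0, 2.65], [-2.85, 2.85]. Speed limits (rad/s): [2.79, 2.79, 3.14, 3.14, 3.14, 3.14].

### API

Orientations are given as a unit quaternion [x, y, z, w].
In Python, from rig import robot gives the robot as it stands. The module is installed in compiled form; this text tells all that it offers.
- The arm moves only by the tool servo_tool, never from a script. Its argument "rows" is one flat list of numbers, 5 for each row, row after row: the closure, from -1 (fully open) to 1 (shut), so that 0 is half open, then the shift along the tool's x, y, z in m, then the turn about the tool's z in degrees. A call has 1 to 5 rows; each row shifts and turns the commanded pose from where the row before left it, along the tool's axes as they then stand; what a row does not reach is not made up. A row lasts 1/12 s, in which the tool goes at most 41.7 mm and 7.16 degrees, less where a joint would pass 70% of its speed; a pose out of reach is approached as far as the arm can. A call with a gripper value outside its range is refused whole. The fingers move at their own pace and stop on an object; "newtons" is the grip in N (left out, the last holds). Time passes only in rows, so rows that do not move let the fingers close. It gives the time, the measured TCP pose, the force, the opening and the grip force at its end, in the units of the state.
- robot.get_obs(): the state, without advancing time (a new reading comes with each control period).
- robot.camera(name): name is "scene" or "top" or "wrist"; returns a dict with "pixels" (384x512x3 uint8, red, green, blue), "intrinsics" (3x3 intrinsics, pixels), "dist" ([k1, k2, p1, p2, k3] as OpenCV has them; the pictures are not rectified), "rvec" (rotation vector, rad) and "tvec" (3), from world to camera coordinates, as OpenCV has them; the wrist camera has in their place "mount" (4x4, takes a point from camera to tool coordinates, whose origin is the TCP and whose axes are the flange's). Camera axes: x right, y down, z forward; pixel columns grow to the right and rows downward; lengths in m; the calibration is good to about 2 mm. A picture is of the moment at which its call begins: read the wrist's pose just before it. There is no depth.
- robot.hand_in(): hands the job in; it is judged then, once.
Trained networks look in a picture, given as the dict that the camera call returned (one of the last four; its "shot" number tells which), for a name from the list of things; names that differ only in an ending like _2 or _b are one class to them, and where a whole thing is asked for, a point or a joint stands for the part that bears it (a point fixed in the world has none). Each returns a list of dicts, best first, with "score" (0 to 1); they miss things now and then, are a little off and sometimes report something else, mostly with a low value. They report only what shows in the picture. A call takes as long as a camera call.
- robot.spot_in(picture, query): "at" ([x, y, z] in m, in world coordinates, good to about 4 mm: the middle of the surface that is visible of it).
- robot.outline_of(picture, query): "region" (384x512 bool, what is visible of it).
- robot.place_of(picture, query): "at" ([x, y, z] in m, in world coordinates, good to about 4 mm: a listed point, or the origin of a listed thing).
The state is a dict: "time": time; "q": joint angles; "joint_velocities": joint speeds; "joint_torque": joint torques, N m; "position": TCP position; "tool_rot": TCP orientation; "ft_force": force on the tool from outside, world axes, zero at the start; "moment": the same for the moment, N m; "grip_width": finger opening in m; "grip_force": force on a finger pad.
Only numpy, scipy, OpenCV 4.12 (cv2) and the standard library are available. Lean on these libraries where they do the work, as an engineer would, in place of code of your own. Each camera call takes 0.05 s, during which the arm holds its last target. There are 200 camera calls.

### The job

Hang the orange bin with the brass check valve on the free stretch of the louvred panel's rail: lift it by its handle, bring its back lip over the rail and lower it so the lip catches and the bin hangs beside the grey one, on the same side of the panel. Keep it about level all the way, and carry it over the blue bin or around it without pushing that one out of its place.

Things in the scene. Friction and masses are not known exactly. Their poses are not given: they have to be found in the camera images.
- orange_mid (a point): Orange parts bin, loose, 0.25-0.5 kg, brass check valve in its foam. Box 110 (x) x 90 (y) x 70 high, 144 mm high with its black handle. Point: centre of the box in plan, 72 mm above the underside; z up, +y towards the lip. The handle bar runs along x over this point, 14 thick (y), 18 high, its centre 63 mm above the point; 92 mm clear between its posts. Pinch it with fingers closing along y.
- orange_lip (a point): Middle of the underside of the orange bin's lip, 57 mm in +y of and 19 mm above orange_mid; same axes. The lip runs the bin's whole length behind its back wall, like an upturned gutter: slot 24 mm wide (12 mm either side of this point), its outer leg reaching 25 mm below this point and flaring to a 32 mm mouth. When hung, this underside rests on the rail's top.
- bay (a point): Top of the rail, middle of its free 240 mm, 150 mm above the bench; x along the rail, z up. The rail is the round top edge, 10 mm thick, of a fixed grey louvred panel, clear behind to 40 mm below. Bins hang on its -y side, their +y along the panel's +y; a fixed grey bin like the orange one hangs from 120 mm in +x on. A released bin droops up to 10 degrees, its front down.
- blue_mid (a point): Blue bin, to be left alone: loose, same shape and size as the orange bin, a clear acrylic flow cell in its foam. Point: centre of the box in plan, 72 mm above its underside; axes as orange_mid.

How it is judged:
By the outcome, as a careful person would: the job done as asked, in the order asked, and still so for the second after the job is handed in, with the robot touching nothing.
It also fails if it takes over 38 s, if anything falls off the work surface, if the arm or the gripper's body presses on something with over 40 N, if the wrist force passes 120 N, or if a joint passes its speed limit or range.

## Working session

There is one attempt and no reset: what is moved stays moved. The work goes in short steps, Python scripts to look and compute and a tool call to move; the robot and the scene stay as the last step left them, time stands still between calls to the robot, and variables do not carry over. Pictures are saved under pics/ and viewed, at most 10 in all, crops included, and the job is handed in when it is done.

Besides the shell and the picture viewer there is one more tool, called after ">>>" as name(argument=value, ...), one argument or row to a line, values as JSON. servo_tool: Moves the arm, as the interface text tells. Its arguments: {"type":"object","properties":{"rows":{"type":"array","items":{"type":"number"}},"newtons":{"type":"number"}},"required":["rows"]}

```bash
mkdir -p pics; python3 - <<'E'
from rig import robot
import cv2,numpy as np
o=robot.get_obs();print(o['time'],o['position'],o['tool_rot'],o['grip_width'])
ims=[]
for n in("scene","top"):
    p=robot.camera(n);ims.append(p["pixels"])
    for q in("orange_mid","orange_lip","bay","blue_mid"):
        print(n,q,[(round(r['score'],2),np.round(r['at'],4)) for r in robot.place_of(p,q)[:3]])
    print(p['rvec'],p['tvec'])
cv2.imwrite("pics/a.png",cv2.resize(np.vstack(ims)[:,:,::-1],(400,600)) if 0 else ims[0][:,:,::-1])
cv2.imwrite("pics/b.png",ims[1][:,:,::-1])
E
```

```text
0.0 [ 0.23737152 -0.5773879   0.22157775] [ 9.81067009e-01  1.93665652e-01 -2.00366802e-05 -1.06753829e-03] 0.08726463840232432
scene orange_mid [(0.81, array([ 0.5071, -0.286 ,  0.0722]))]
scene orange_lip [(0.81, array([ 0.5194, -0.2332,  0.092 ]))]
scene bay [(0.9, array([0.5231, 0.2936, 0.1525]))]
scene blue_mid [(0.74, array([ 0.4703, -0.0499,  0.0744]))]
[ 0.96638981  2.58383585 -0.93034226] [ 0.36978887 -0.15806188  1.40349674]
top orange_mid [(0.61, array([ 0.5155, -0.2245,  0.0905])), (0.58, array([ 0.5041, -0.2894,  0.0727]))]
top orange_lip [(0.97, array([ 0.5154, -0.2259,  0.0883]))]
top bay [(0.73, array([0.5236, 0.2954, 0.1484]))]
top blue_mid [(0.7, array([ 0.4766, -0.0487,  0.0771]))]
[ 2.16013036 -2.19075535  0.02660813] [0.02749561 0.49177623 0.87745365]
```

View pics/a.png

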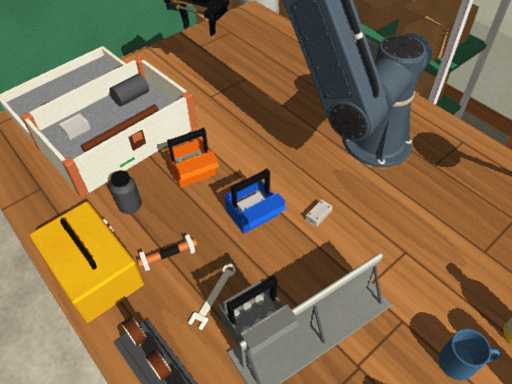

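View pics/b.png

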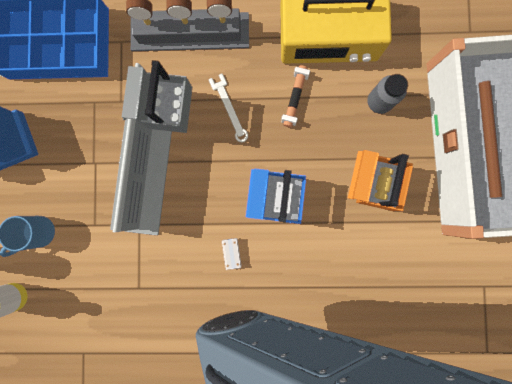

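The scene picture shows the orange bin at (193,160), the blue one at (255,203), and the panel with its rail ending at (380,260). In the top picture orange is at (383,180), blue at (277,196), and the panel is on the left. I'll look closer at the rail.

```bash
cat > h.py <<'E'
import numpy as np,cv2
def ray(p,uv):
    R=cv2.Rodrigues(np.array(p['rvec'],float))[0];t=np.array(p['tvec'],float).ravel()
    n=cv2.undistortPoints(np.array([[uv]],float),np.array(p['intrinsics']),np.array(p['dist'])).ravel()
    return -R.T@t, R.T@np.r_[n,1]
def atz(p,uv,z):
    c,d=ray(p,uv);return c+d*(z-c[2])/d[2]
E
python3 - <<'E'
import cv2,numpy as np
a=cv2.imread('pics/a.png')[240:384,210:400];b=cv2.imread('pics/b.png')[55:245,95:205]
cv2.imwrite('pics/c.png',cv2.resize(a,None,fx=4,fy=4,interpolation=2))
cv2.imwrite('pics/d.png',cv2.resize(b,None,fx=3,fy=3,interpolation=2))
E
```

```text
(no output)
```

View pics/c.png

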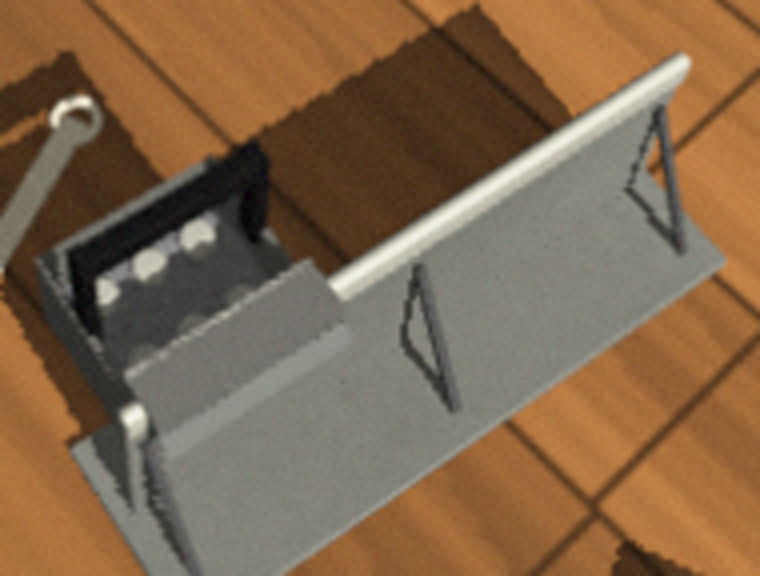

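View pics/d.png

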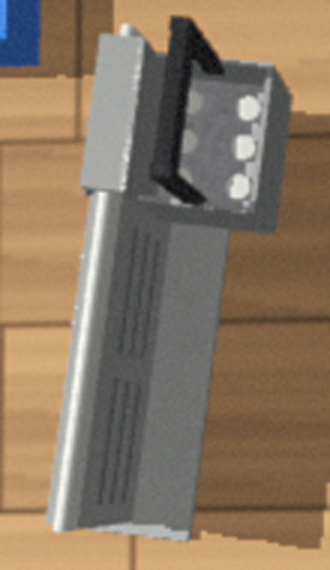

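```bash
python3 - <<'E'
from rig import robot
from h import *
T=robot.camera("top");S=robot.camera("scene")
for p,l in((T,[(59,527),(98,193)]),(S,[(682,64),(338,285)])):
    f,o=(3,(95,55)) if p is T else (4,(210,240))
    e=[atz(p,np.array(u)/f+o,.146) for u in l]
    d=e[1]-e[0];print(np.round(e,4),np.degrees(np.arctan2(d[1],d[0])),np.linalg.norm(d),(e[0]+e[1])/2)
for p in(T,S):
  for q in("orange_mid","blue_mid","orange_lip"):print(q,[(round(r['score'],2),np.round(r['at'],4)) for r in robot.place_of(p,q)[:2]])
# orange box top outline min-area rect from top
m=robot.outline_of(T,"orange_mid")[0]['region'].astype(np.uint8)
c=max(cv2.findContours(m,0,2)[0],key=cv2.contourArea).reshape(-1,2).astype(float)
for z in(.07,):
  P=np.array([atz(T,u,z)[:2] for u in c]).astype(np.float32);print(cv2.minAreaRect(P))
E
```

```text
[[0.4073 0.3084 0.146 ]
 [0.6417 0.2827 0.146 ]] -6.267220882068146 0.23580030306696356 [0.52450431 0.29554754 0.146     ]
[[0.4072 0.3099 0.146 ]
 [0.636  0.2794 0.146 ]] -7.581112885012482 0.23075950754643762 [0.52159111 0.29466244 0.146     ]
orange_mid [(0.64, array([ 0.5023, -0.2889,  0.0721]))]
blue_mid [(0.58, array([ 0.4732, -0.0474,  0.0735]))]
orange_lip [(0.66, array([ 0.5166, -0.2257,  0.0904]))]
orange_mid [(0.74, array([ 0.5067, -0.2873,  0.0723]))]
blue_mid [(0.79, array([ 0.4759, -0.0525,  0.0713]))]
orange_lip [(0.72, array([ 0.5179, -0.2286,  0.0913]))]
((0.514497697353363, -0.26645416021347046), (0.12685689330101013, 0.13191427290439606), 76.29095458984375)
```

>>> servo_tool(
  rows=[-1,0.0415,0,-0.006,7,-1,0.0415,0,-0.006,7,-1,0.0415,0,-0.006,7,-1,0.0415,0,-0.006,7,-1,0.0415,0,-0.006,6],
)

```text
time: 1.37
position: [0.4375, -0.5469, 0.2526]
tool_rot: [0.995, -0.1, -0.0, -0.0]
ft_force: [-0.2, -1.3, 0.2]
grip_width: 0.0869
grip_force: 0.0
```

>>> servo_tool(
  rows=[-1,0.003,-0.04,0,0,-1,0.003,-0.04,0,0,-1,0.003,-0.04,0,0,-1,0.003,-0.04,0,0,-1,0.003,-0.04,0,0],
)

```text
time: 1.78
position: [0.4896, -0.3533, 0.2518]
tool_rot: [0.995, -0.098, -0.0, -0.0]
ft_force: [0.4, 0.5, -0.6]
grip_width: 0.0871
grip_force: 0.0
```

>>> servo_tool(
  rows=[-1,0,-0.034,0,0,-1,0,-0.033,0,0,-1,0,0,0,0],
)

```text
time: 2.03
position: [0.5024, -0.2827, 0.252]
tool_rot: [0.995, -0.095, -0.001, -0.002]
ft_force: [-1.4, 0.1, 0.4]
grip_width: 0.0873
grip_force: 0.0
```

```bash
cat > w.py <<'E'
from rig import robot
from h import *
from scipy.spatial.transform import Rotation as R
o=robot.get_obs();p=robot.camera("wrist")
print(o['time'],o['position'],o['tool_rot'])
for q in("orange_mid","orange_lip","bay","blue_mid"):print(q,[(round(r['score'],2),np.round(r['at'],4)) for r in robot.place_of(p,q)[:2]])
W=np.eye(4);W[:3,:3]=R.from_quat(o['tool_rot']).as_matrix();W[:3,3]=o['position']
C=np.linalg.inv(W@np.array(p['mount']))
p['rvec']=cv2.Rodrigues(C[:3,:3])[0];p['tvec']=C[:3,3]
E
cat > w1.py <<'E'
from w import *
cv2.imwrite('pics/e.png',p['pixels'][:,:,::-1]);print(np.array(p['mount']).round(3))
import pickle;pickle.dump(p,open('p.pkl','wb'))
E
python3 w1.py
```

```text
2.0333 [ 0.50241772 -0.28265865  0.25196122] [ 9.95497673e-01 -9.47546838e-02 -8.69800543e-04 -2.27531415e-03]
orange_mid [(0.97, array([ 0.505 , -0.2822,  0.0733]))]
orange_lip [(0.72, array([ 0.5208, -0.2272,  0.0903]))]
bay []
blue_mid [(0.26, array([ 0.5037, -0.2786,  0.0705]))]
[[ 0.001 -0.968 -0.251  0.069]
 [ 1.     0.001  0.001  0.   ]
 [-0.    -0.251  0.968 -0.162]
 [ 0.     0.     0.     1.   ]]
```

View pics/e.png

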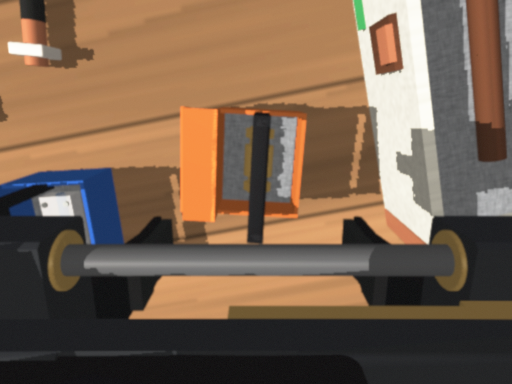

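The wrist picture shows the handle bar running from (261,115) to (256,240), nearly parallel to the tool x axis, with the bin edges upright in the image.

```bash
python3 - <<'E'
import pickle
from h import *
p=pickle.load(open('p.pkl','rb'))
g=p['pixels'].astype(int)
P=[]
for v in range(122,238,12):
    r=g[v].sum(1);u=[i for i in range(240,282) if r[i]<110]
    if u:P.append(atz(p,((u[0]+u[-1])/2,v),.144));print(v,u[0],u[-1],P[-1].round(4))
P=np.array(P);k=np.polyfit(P[:,0],P[:,1],1);print(np.degrees(np.arctan(k[0])),k, np.polyval(k,.5024),np.polyval(k,.505))
print(atz(p,(261,112),.144))
for a in[(181,107),(182,220),(216,108),(216,218)]:print(a,atz(p,a,.095))
for a in[(306,114),(298,216)]:print(a,atz(p,a,.07))
E
```

```text
134 267 268 [ 0.5418 -0.2984  0.144 ]
146 266 267 [ 0.5326 -0.2959  0.144 ]
158 265 266 [ 0.5232 -0.2933  0.144 ]
170 263 265 [ 0.5137 -0.2903  0.144 ]
182 263 265 [ 0.5038 -0.2885  0.144 ]
194 262 264 [ 0.4939 -0.2858  0.144 ]
206 261 263 [ 0.4838 -0.2831  0.144 ]
218 261 262 [ 0.4734 -0.2807  0.144 ]
230 257 261 [ 0.4631 -0.2766  0.144 ]
-14.948823511506864 [-0.26699209 -0.15367982] -0.2878166529593771 -0.28851083240447795
[ 0.5595072  -0.29644937  0.144     ]
(181, 107) [ 0.57577232 -0.22512246  0.095     ]
(182, 220) [ 0.46863923 -0.19922757  0.095     ]
(216, 108) [ 0.56889097 -0.25649932  0.095     ]
(216, 218) [ 0.46435473 -0.23313317  0.095     ]
(306, 114) [ 0.54633527 -0.34002326  0.07      ]
(298, 216) [ 0.44185905 -0.31531491  0.07      ]
```

>>> servo_tool(
  rows=[-1,0.003,0,0.036,2.3,-1,0,0,0.036,0,-1,0,0,0.036,0,-1,0,0,0.026,0,-1,0,0,0.0,0],
)

```text
time: 2.7
position: [0.5015, -0.289, 0.1123]
tool_rot: [0.993, -0.119, -0.005, -0.003]
ft_force: [-0.0, 0.3, 0.2]
grip_width: 0.0873
grip_force: 0.0
```

>>> servo_tool(
  newtons=35,
  rows=[1,0,0,0,0,1,0,0,0,0,1,0,0,0,0,1,0,0,0,0,1,0,0,0,0],
)

```text
time: 3.12
position: [0.506, -0.2908, 0.1197]
tool_rot: [0.993, -0.117, 0.001, 0.001]
ft_force: [-0.2, -1.0, 0.3]
grip_width: 0.0619
grip_force: 0.0
```

>>> servo_tool(
  rows=[1,0,0,0,0,1,0,0,0,0,1,0,0,0,0,1,0,0,0,0,1,0,0,0,0],
)

```text
time: 3.53
position: [0.5052, -0.2899, 0.118]
tool_rot: [0.993, -0.117, -0.0, -0.0]
ft_force: [-0.6, 0.0, 0.6]
grip_width: 0.0283
grip_force: 0.0
```

>>> servo_tool(
  rows=[1,0,0,0,0,1,0,0,0,0,1,0,0,0,0,1,0,0,0,0,1,0,0,0,0],
)

```text
time: 3.95
position: [0.5049, -0.2897, 0.1175]
tool_rot: [0.993, -0.117, -0.0, -0.0]
ft_force: [0.3, 0.1, -2.0]
grip_width: 0.0133
grip_force: 34.6
```

>>> servo_tool(
  newtons=45,
  rows=[1,0,0,-0.01,0,1,0,0,-0.02,0,1,0,0,-0.035,0,1,0,0,-0.035,0,1,0,0,-0.035,0],
)

```text
time: 4.37
position: [0.5045, -0.2898, 0.2542]
tool_rot: [0.993, -0.117, -0.001, -0.0]
ft_force: [0.3, -1.1, -4.2]
grip_width: 0.0137
grip_force: 44.5
```

>>> servo_tool(
  rows=[1,0,0,-0.035,0,1,0,0,-0.02,0,1,0,0,0,0,1,0,0,0,0],
)

```text
time: 4.7
position: [0.5051, -0.2903, 0.3089]
tool_rot: [0.993, -0.117, 0.001, 0.001]
ft_force: [-1.0, 0.6, -4.7]
grip_width: 0.0138
grip_force: 44.5
```

```bash
python3 - <<'E'
from w import *
for n in("top","scene"):
    s=robot.camera(n)
    for q in("orange_mid","orange_lip"):print(n,q,[(round(r['score'],2),np.round(r['at'],4)) for r in robot.place_of(s,q)[:2]])
v=np.hstack([p['pixels'],s['pixels']])[:,:,::-1]
cv2.imwrite('pics/f.png',cv2.resize(v,(800,300),interpolation=3))
print(o['ft_force'],o['moment'],o['grip_width'])
E
```

```text
4.7 [ 0.50512566 -0.290265    0.30886975] [ 9.93080574e-01 -1.17429085e-01  8.37829001e-04  8.25079783e-04]
orange_mid [(0.97, array([ 0.5066, -0.2815,  0.2663]))]
orange_lip [(0.9, array([ 0.5211, -0.2306,  0.2881]))]
bay []
blue_mid [(0.86, array([ 0.477 , -0.051 ,  0.0734]))]
top orange_mid [(0.87, array([ 0.4979, -0.2929,  0.2626]))]
top orange_lip [(0.91, array([ 0.5157, -0.2294,  0.2837]))]
scene orange_mid [(0.81, array([ 0.5045, -0.2908,  0.2641]))]
scene orange_lip []
[-0.95294184  0.64572424 -4.73406628] [0.09510058 0.00129555 0.04160483] 0.013809503428629903
```

View pics/f.png

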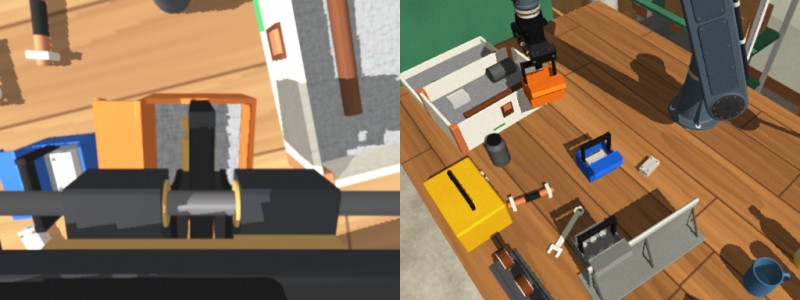

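>>> servo_tool(
  rows=[1,-0.003,-0.014,0,0,1,-0.006,-0.028,0,0,1,-0.006,-0.028,0,0,1,-0.006,-0.028,0,0,1,-0.006,-0.028,0,0],
)

```text
time: 5.67
position: [0.5078, -0.1588, 0.308]
tool_rot: [0.993, -0.118, -0.0, -0.0]
ft_force: [0.8, -0.7, -3.9]
grip_width: 0.0137
grip_force: 44.7
```

>>> servo_tool(
  rows=[1,-0.006,-0.028,0,0,1,-0.006,-0.028,0,0,1,-0.006,-0.028,0,0,1,-0.006,-0.028,0,0,1,-0.006,-0.028,0,0],
)

```text
time: 6.08
position: [0.511, -0.0156, 0.3082]
tool_rot: [0.993, -0.117, 0.0, -0.0]
ft_force: [0.6, 0.4, -4.6]
grip_width: 0.0134
grip_force: 44.7
```

>>> servo_tool(
  rows=[1,-0.006,-0.028,0,0,1,-0.006,-0.028,0,0,1,-0.006,-0.028,0,0,1,-0.006,-0.028,0,0,1,-0.006,-0.028,0,0],
)

```text
time: 6.5
position: [0.5142, 0.1274, 0.3082]
tool_rot: [0.993, -0.117, -0.0, -0.0]
ft_force: [0.8, 0.4, -3.4]
grip_width: 0.0135
grip_force: 44.7
```

>>> servo_tool(
  rows=[1,-0.006,-0.028,0,-2,1,-0.006,-0.028,0,-2,1,-0.003,-0.014,0,-2.4,1,0,0,0,0,1,0,0,0,0],
)

```text
time: 6.92
position: [0.5139, 0.1978, 0.308]
tool_rot: [0.998, -0.061, -0.0, 0.0]
ft_force: [0.1, -1.2, -3.9]
grip_width: 0.0137
grip_force: 44.6
```

```bash
cat > m.py <<'E'
from w import *
print(o['ft_force'],o['moment'],o['grip_width'])
for n in("top","scene"):
    s=robot.camera(n);cv2.imwrite('pics/%s_%.1f.png'%(n,o['time']),s['pixels'][:,:,::-1])
    for q in("orange_mid","orange_lip","bay","blue_mid"):print(n,q,[(round(r['score'],2),np.round(r['at'],4)) for r in robot.place_of(s,q)[:2]])
E
python3 m.py;ls pics
```

```text
6.9167 [0.51394546 0.19779984 0.30796551] [ 9.98153386e-01 -6.07429300e-02 -2.12887314e-04  2.62411353e-04]
orange_mid [(0.67, array([0.5145, 0.2035, 0.2638]))]
orange_lip [(0.71, array([0.5206, 0.2541, 0.2819])), (0.19, array([0.5119, 0.2037, 0.2623]))]
bay []
blue_mid [(0.81, array([ 0.4771, -0.0479,  0.0745]))]
[ 0.09753271 -1.21954474 -3.90814574] [-0.11733186 -0.00746232  0.03813916] 0.013660905541230377
top orange_mid [(0.87, array([0.5092, 0.1921, 0.2642]))]
top orange_lip []
top bay []
top blue_mid [(0.84, array([ 0.4754, -0.0466,  0.0733]))]
scene orange_mid [(0.69, array([0.5175, 0.1951, 0.2629]))]
scene orange_lip []
scene bay [(0.64, array([0.5228, 0.2936, 0.1509]))]
scene blue_mid [(0.72, array([ 0.4763, -0.0501,  0.0725]))]
a.png
b.png
c.png
d.png
e.png
f.png
scene_6.9.png
top_6.9.png
```

>>> servo_tool(
  rows=[1,0,-0.02,0.01,0,1,-0.002,-0.021,0.02,0,1,0,0,0.025,0,1,0,0,0.02,0,1,0,0,0,0],
)

```text
time: 8.08
position: [0.5251, 0.234, 0.2416]
tool_rot: [0.998, -0.061, 0.01, 0.003]
ft_force: [-1.8, -11.0, 31.8]
grip_width: 0.0139
grip_force: 45.7
```

```bash
python3 m.py; python3 - <<'E'
import cv2,glob
f=sorted(glob.glob('pics/*_7*.png'));print(f)
s=cv2.imread(f[0])[190:370,210:410];t=cv2.imread(f[1])[40:240,90:250]
cv2.imwrite('pics/g.png',cv2.resize(s,None,fx=4,fy=3.3,interpolation=2) if 0 else cv2.resize(s,(666,600),interpolation=2))
E
```

```text
8.0833 [0.52505235 0.23402851 0.2415605 ] [ 0.99809342 -0.06090297  0.00965932  0.00265382]
orange_mid []
orange_lip []
bay []
blue_mid []
[ -1.76474707 -10.9994305   31.81412112] [-1.1383869   0.20038537  0.01555021] 0.013911033792570032
top orange_mid [(0.98, array([0.5166, 0.233 , 0.2185]))]
top orange_lip []
top bay []
top blue_mid [(0.85, array([ 0.4766, -0.0451,  0.0743])), (0.34, array([0.5165, 0.2364, 0.2147]))]
scene orange_mid [(0.92, array([0.5209, 0.2399, 0.2176])), (0.37, array([0.5246, 0.2952, 0.1521]))]
scene orange_lip [(0.82, array([0.5262, 0.2973, 0.2385]))]
scene bay [(0.71, array([0.5219, 0.2936, 0.1535]))]
scene blue_mid [(0.97, array([ 0.4754, -0.0502,  0.0718]))]
[]Traceback (most recent call last):
  File "<stdin>", line 3, in <module>
IndexError: list index out of range
```

```bash
python3 - <<'E'
import cv2
s=cv2.imread('pics/scene_8.1.png')[130:350,190:420];t=cv2.imread('pics/top_8.1.png')[40:260,60:290]
import numpy as np
cv2.imwrite('pics/g.png',cv2.resize(np.hstack([s,t]),(800,383),interpolation=2))
E
```

```text
(no output)
```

View pics/g.png

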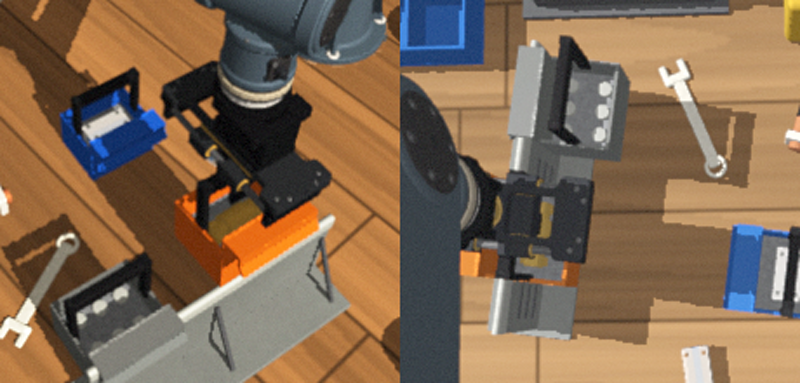

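The bin's bottom back edge came down on the rail, because it sat slightly too far in +y. I'll raise it and measure how it sits in the grip.

>>> servo_tool(
  rows=[1,0,0,-0.02,0,1,0,0,-0.03,0,1,0,0.015,-0.03,0,1,0,0.015,0,0,1,0,0,0,0],
)

```text
time: 9.25
position: [0.5154, 0.2058, 0.3154]
tool_rot: [0.998, -0.062, 0.002, 0.001]
ft_force: [-0.8, -0.1, -4.5]
grip_width: 0.0133
grip_force: 44.8
```

```bash
python3 m.py; python3 - <<'E'
import cv2,glob,numpy as np
from rig import robot
w=robot.camera("wrist")['pixels'][:,:,::-1]
f=sorted(glob.glob('pics/scene_*.png'))[-1]
s=cv2.imread(f)[100:350,180:420]
cv2.imwrite('pics/i.png',np.hstack([cv2.resize(s,(400,416),interpolation=2),cv2.resize(w,(400,416))]))
print(f)
E
```

```text
9.25 [0.51538472 0.20583653 0.3154348 ] [ 9.98047203e-01 -6.24120088e-02  2.45214543e-03  7.13190067e-04]
orange_mid []
orange_lip []
bay []
blue_mid [(0.89, array([ 0.4728, -0.0484,  0.0759]))]
[-0.8161925  -0.09745059 -4.53008203] [ 0.09574688  0.14585442 -0.01219237] 0.013343354489957875
top orange_mid [(0.76, array([0.5039, 0.2051, 0.2853]))]
top orange_lip []
top bay []
top blue_mid [(0.72, array([ 0.4756, -0.05  ,  0.0731]))]
scene orange_mid [(0.84, array([0.5093, 0.2094, 0.2869]))]
scene orange_lip [(0.73, array([0.5134, 0.2667, 0.3098]))]
scene bay [(0.81, array([0.5237, 0.2941, 0.1524]))]
scene blue_mid [(0.94, array([ 0.4736, -0.0506,  0.0721])), (0.39, array([0.5143, 0.2671, 0.3082]))]
pics/scene_9.2.png
```

View pics/i.png

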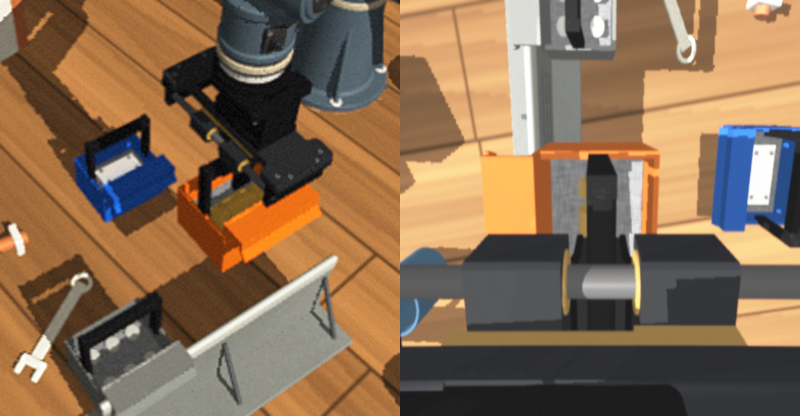

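```bash
cat > fit.py <<'E'
from rig import robot
from h import *
from scipy.spatial.transform import Rotation as R
from scipy.optimize import minimize
def run():
    o=robot.get_obs();S=robot.camera("scene");T=robot.camera("top")
    xc=R.from_quat(o['tool_rot']).as_matrix()[:,0];yaw=np.arctan2(xc[1],xc[0])
    def edge(p):
        h=cv2.cvtColor(p['pixels'],cv2.COLOR_RGB2HSV);m=cv2.inRange(h,(5,170,70),(15,255,255))
        r=robot.outline_of(p,"orange_mid")
        if r:m&=cv2.dilate(r[0]['region'].astype(np.uint8)*255,np.ones((5,5)))
        cs=max(cv2.findContours(cv2.morphologyEx(m,2,np.ones((2,2))),0,1)[0],key=cv2.contourArea)
        return cv2.approxPolyDP(cs,2,True).reshape(-1,2)
    pts={'box bot back':(0,45,-72),'box bot front':(0,-45,-72),'lip leg bot':(0,72,-6),'lip top outer':(0,71,21),'lip top inner':(0,45,21),'box top front':(0,-45,-2)}
    def proj(p,x):
        Q=R.from_euler('zyx',[yaw,x[4],x[3]]).as_matrix();out=[]
        for k,v in pts.items():
            for s in(-55,55):
                out.append((k,s,cv2.projectPoints((Q@(np.array(v)+[s,0,0])/1000+x[:3])[None],np.array(p['rvec']),np.array(p['tvec']),np.array(p['intrinsics']),np.array(p['dist']))[0].ravel().round(1)))
        return out
    return o,S,T,edge,proj,yaw
if __name__=="__main__":
    o,S,T,edge,proj,yaw=run()
    print(o['position'],np.degrees(yaw));x=np.array([.507,.207,.286,0,0])
    print('scene',edge(S).tolist());[print(a) for a in proj(S,x)]
    x2=x.copy();x2[4]=np.radians(10);print('pitch10');[print(a) for a in proj(S,x2)]
    print('top',edge(T).tolist());[print(a) for a in proj(T,x)]
E
python3 fit.py
```

```text
[0.51435934 0.20783768 0.31293248] -7.080782601957407
scene [[287, 212], [287, 234], [313, 264], [330, 258], [365, 235], [357, 239], [353, 235], [358, 235], [361, 230], [363, 232], [368, 225], [372, 228], [367, 233], [373, 230], [372, 217], [364, 211], [341, 225], [336, 221], [315, 234], [314, 240], [296, 222], [299, 219], [299, 207]]
('box bot back', -55, array([351.9, 236.5]))
('box bot back', 55, array([309.6, 262.6]))
('box bot front', -55, array([324.3, 207.7]))
('box bot front', 55, array([282.9, 231.4]))
('lip leg bot', -55, array([366.6, 226.8]))
('lip leg bot', 55, array([321.6, 254.6]))
('lip top outer', -55, array([368.8, 218.1]))
('lip top outer', 55, array([322.8, 246.1]))
('lip top inner', -55, array([359.4, 208.9]))
('lip top inner', 55, array([313.8, 236.1]))
('box top front', -55, array([327.9, 186.8]))
('box top front', 55, array([284.2, 210.9]))
pitch10
('box bot back', -55, array([356.5, 230.7]))
('box bot back', 55, array([314. , 261.1]))
('box bot front', -55, array([328.6, 201.6]))
('box bot front', 55, array([287.4, 229.9]))
('lip leg bot', -55, array([367.4, 
[... 287 characters left out ...]
op front', 55, array([284.4, 213.2]))
top [[115, 190], [113, 187], [105, 186], [103, 201], [103, 189], [92, 188], [92, 202], [102, 201], [104, 204], [112, 205]]
('box bot back', -55, array([126.1, 205.3]))
('box bot back', 55, array([133.5, 148.3]))
('box bot front', -55, array([172.7, 210.5]))
('box bot front', 55, array([179.7, 153.2]))
('lip leg bot', -55, array([ 96.1, 202.8]))
('lip leg bot', 55, array([104.5, 140. ]))
('lip top outer', -55, array([ 89.1, 202.5]))
('lip top outer', 55, array([ 98. , 136.9]))
('lip top inner', -55, array([104.5, 204.2]))
('lip top inner', 55, array([113.2, 138.5]))
('box top front', -55, array([162.1, 210.3]))
('box top front', 55, array([170.1, 146.6]))
```

```bash
cat >> h.py <<'E'
from scipy.spatial.transform import Rotation as R
from scipy.optimize import least_squares
def fitpose(obs,x0):
    """obs: list of (cam, model pt mm, pixel); x=[xyz, roll,pitch,yaw]"""
    def f(x):
        Q=R.from_euler('zyx',[x[5],x[4],x[3]]).as_matrix()
        return np.concatenate([cv2.projectPoints((Q@np.array(m,float)/1000+x[:3])[None],np.array(p['rvec']),np.array(p['tvec']),np.array(p['intrinsics']),np.array(p['dist']))[0].ravel()-u for p,m,u in obs])
    s=least_squares(f,x0,x_scale=[.01,.01,.01,.1,.1,.1],loss='soft_l1');return s.x,f(s.x).reshape(-1,2)
E
python3 - <<'E'
from rig import robot
from h import *
S=robot.camera("scene");T=robot.camera("top")
ob=[(S,(55,-45,-72),(286.5,234)),(S,(55,45,-72),(313,264)),(S,(-55,45,21),(364,210.5)),(S,(-55,71,21),(372,217)),(S,(-55,72,-6),(373,230)),(S,(55,45,21),(315,234)),(S,(55,-45,-2),(287,211.5)),(T,(-55,71,21),(92,202)),(T,(-55,45,21),(103.5,203))]
x,r=fitpose(ob,[.507,.207,.286,0,0,-.123]);print(x[:3],np.degrees(x[3:]));print(r.round(1))
E
```

```text
[0.5018064  0.21050791 0.28078508] [ 4.66531889 -2.36653093 -9.9058128 ]
[[ 0.3  0.2]
 [-1.   0.3]
 [-2.  -0.3]
 [-0.9  1.9]
 [-3.7 -1.4]
 [-0.1  0.2]
 [ 0.4  0.1]
 [-5.   1.8]
 [-0.7  3.3]]
```

>>> servo_tool(
  rows=[1,0.004,-0.01,0,0,1,0.003,-0.01,0,0,1,0,0,0.02,0,1,0,0,0.02,0,1,0,0,0,0],
)

```text
time: 10.77
position: [0.5217, 0.2273, 0.2691]
tool_rot: [0.998, -0.061, -0.004, 0.001]
ft_force: [-2.1, -0.1, -5.2]
grip_width: 0.0133
grip_force: 44.7
```

>>> servo_tool(
  rows=[1,0,0,0.01,0,1,0,0,0.01,0,1,0,0,0,0],
)

```text
time: 11.02
position: [0.5231, 0.2268, 0.2514]
tool_rot: [0.998, -0.062, -0.001, 0.0]
ft_force: [-0.6, 0.2, -4.4]
grip_width: 0.0137
grip_force: 44.7
```

>>> servo_tool(
  rows=[1,0,0,0.008,0,1,0,0,0.007,0,1,0,0,0,0],
)

```text
time: 11.27
position: [0.523, 0.2265, 0.2367]
tool_rot: [0.998, -0.062, -0.001, 0.0]
ft_force: [-0.7, -0.2, -4.4]
grip_width: 0.0133
grip_force: 44.7
```

>>> servo_tool(
  rows=[1,0,0,0.008,0,1,0,0,0.007,0,1,0,0,0,0],
)

```text
time: 11.52
position: [0.5227, 0.2265, 0.2213]
tool_rot: [0.998, -0.062, -0.001, 0.0]
ft_force: [-1.4, 0.4, -3.3]
grip_width: 0.0131
grip_force: 44.7
```

```bash
python3 m.py
```

```text
11.5167 [0.52274208 0.22646689 0.22132738] [ 9.98085689e-01 -6.18267216e-02 -1.49021117e-03  4.39975732e-04]
orange_mid []
orange_lip []
bay []
blue_mid []
[-1.35124769  0.39900379 -3.32479362] [0.00656442 0.19948504 0.02025737] 0.013125880991243911
top orange_mid [(0.73, array([0.5122, 0.2241, 0.1958]))]
top orange_lip []
top bay []
top blue_mid [(0.75, array([ 0.4727, -0.0479,  0.0721]))]
scene orange_mid [(0.97, array([0.5183, 0.2285, 0.1978]))]
scene orange_lip [(0.86, array([0.5239, 0.2864, 0.2215]))]
scene bay [(0.63, array([0.5234, 0.2958, 0.153 ]))]
scene blue_mid [(0.79, array([ 0.4739, -0.048 ,  0.0715]))]
```

>>> servo_tool(
  rows=[1,0,-0.003,0.008,0,1,0,0,0.01,0,1,0,0,0.01,0,1,0,0,0,0],
)

```text
time: 12.6
position: [0.522, 0.2293, 0.1918]
tool_rot: [0.998, -0.062, -0.003, 0.001]
ft_force: [-1.0, -0.7, -4.5]
grip_width: 0.0135
grip_force: 44.7
```

>>> servo_tool(
  rows=[1,0,0,0.008,0,1,0,0,0.006,0,1,0,0,0,0],
)

```text
time: 12.85
position: [0.5232, 0.2295, 0.1793]
tool_rot: [0.998, -0.062, -0.001, 0.0]
ft_force: [-0.5, -0.2, -5.3]
grip_width: 0.0135
grip_force: 44.7
```

```bash
python3 m.py;python3 - <<'E'
import cv2,glob,numpy as np
s=cv2.imread(max(glob.glob('pics/scene_1*.png')))[180:350,220:420]
cv2.imwrite('pics/j.png',cv2.resize(s,(700,595),interpolation=2))
E
```

```text
12.85 [0.52321232 0.22948236 0.17931246] [ 9.98085970e-01 -6.18231640e-02 -1.45018960e-03  4.36466104e-04]
orange_mid []
orange_lip []
bay []
blue_mid []
[-0.49028955 -0.16832844 -5.30858488] [-0.01382631  0.22105603 -0.00321262] 0.013528097101991682
top orange_mid [(0.73, array([0.5129, 0.2274, 0.1562]))]
top orange_lip []
top bay []
top blue_mid [(0.96, array([ 0.4751, -0.0464,  0.0733]))]
scene orange_mid [(0.96, array([0.5163, 0.2309, 0.157 ]))]
scene orange_lip [(0.97, array([0.528 , 0.2899, 0.1767])), (0.23, array([ 0.4741, -0.0497,  0.0712]))]
scene bay [(0.65, array([ 0.4752, -0.0519,  0.0745])), (0.6, array([0.516 , 0.2309, 0.1565]))]
scene blue_mid [(0.79, array([ 0.4703, -0.0526,  0.0763]))]
```

View pics/j.png

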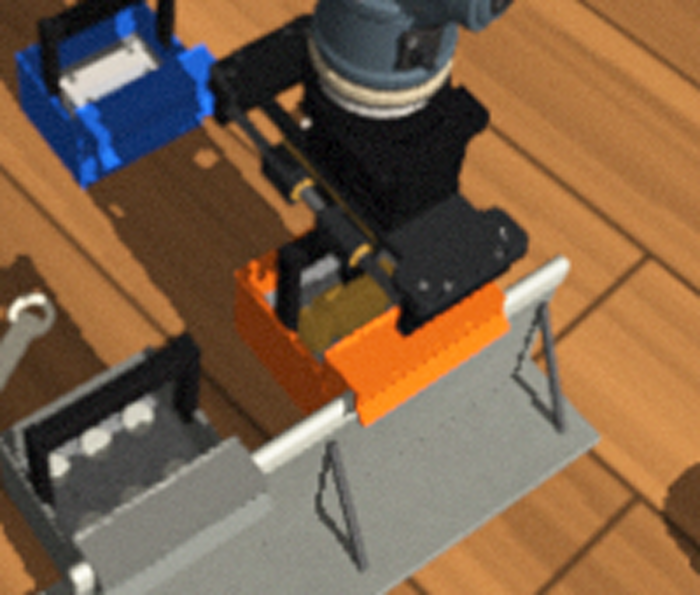

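The lip is over the rail, with its outer leg behind it at about (350–500, 330–420) in the crop. I'll lower it gently now.

>>> servo_tool(
  rows=[1,0,-0.001,0.008,0,1,0,0,0.007,0,1,0,0,0,0],
)

```text
time: 13.85
position: [0.5228, 0.2304, 0.164]
tool_rot: [0.998, -0.062, -0.002, 0.001]
ft_force: [-1.6, 0.5, -4.1]
grip_width: 0.0135
grip_force: 44.7
```

>>> servo_tool(
  rows=[1,0,0,0.004,0,1,0,0,0.003,0,1,0,0,0,0],
)

```text
time: 14.1
position: [0.5238, 0.2306, 0.1581]
tool_rot: [0.998, -0.062, -0.001, 0.0]
ft_force: [-0.9, 0.6, -3.4]
grip_width: 0.0135
grip_force: 44.7
```

>>> servo_tool(
  rows=[1,0,0,0.003,0,1,0,0,0,0],
)

```text
time: 14.27
position: [0.5241, 0.2307, 0.1556]
tool_rot: [0.998, -0.062, -0.0, 0.0]
ft_force: [-0.4, -0.1, -3.8]
grip_width: 0.0138
grip_force: 44.7
```

>>> servo_tool(
  rows=[1,0,0,0.003,0,1,0,0,0,0],
)

```text
time: 14.43
position: [0.5244, 0.2306, 0.1533]
tool_rot: [0.998, -0.062, 0.0, 0.0]
ft_force: [-1.4, -1.3, 2.4]
grip_width: 0.0138
grip_force: 45.0
```

>>> servo_tool(
  rows=[1,0,0,0.002,0,1,0,0,0,0],
)

```text
time: 14.6
position: [0.5242, 0.2301, 0.1523]
tool_rot: [0.998, -0.062, 0.0, 0.0]
ft_force: [-3.5, -4.3, 7.9]
grip_width: 0.0138
grip_force: 45.5
```

```bash
python3 m.py|tail -4
```

```text
scene orange_mid [(0.94, array([0.5209, 0.2321, 0.1254]))]
scene orange_lip [(0.67, array([0.5289, 0.2897, 0.1499]))]
scene bay [(0.76, array([0.5239, 0.2969, 0.1516]))]
scene blue_mid [(0.93, array([ 0.4733, -0.0503,  0.0736]))]
```

>>> servo_tool(
  rows=[0.4,0,0,0,0,0.4,0,0,0,0,0.4,0,0,0,0,0.2,0,0,0,0,0,0,0,0,0],
)

```text
time: 15.77
position: [0.5246, 0.231, 0.1509]
tool_rot: [0.998, -0.062, 0.0, -0.0]
ft_force: [-0.0, -1.3, -0.2]
grip_width: 0.0325
grip_force: 0.2
```

>>> servo_tool(
  rows=[-0.3,0,0,0,0,-0.3,0,0,0,0,-0.3,0,0,0,0,-0.3,0,0,0,0,-0.3,0,0,0,0],
)

```text
time: 16.18
position: [0.5243, 0.2308, 0.151]
tool_rot: [0.998, -0.062, 0.0, -0.0]
ft_force: [0.1, 0.3, -0.1]
grip_width: 0.0555
grip_force: 0.0
```

```bash
python3 m.py|tail -4;python3 - <<'E'
import cv2,glob,numpy as np
f=max(glob.glob('pics/scene_1*.png'));s=cv2.imread(f)[180:350,220:420]
w=cv2.imread(f.replace('scene','top'))[60:230,60:260]
cv2.imwrite('pics/k.png',cv2.resize(np.hstack([s,w]),(800,340),interpolation=2))
E
```

```text
scene orange_mid [(0.62, array([0.5192, 0.2288, 0.1189]))]
scene orange_lip [(0.93, array([0.5289, 0.2824, 0.1472]))]
scene bay [(0.79, array([0.5215, 0.2948, 0.153 ]))]
scene blue_mid [(0.6, array([ 0.4722, -0.0525,  0.0728])), (0.39, array([0.5234, 0.2934, 0.1521]))]
```

View pics/k.png

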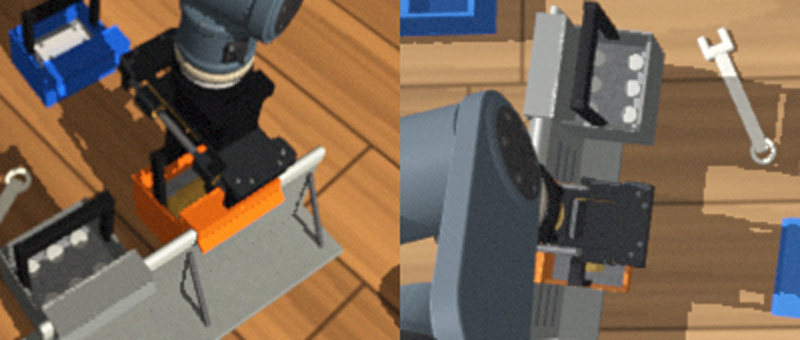

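The bin is hanging on the rail and the grip force is zero, so I'll retreat straight up.

>>> servo_tool(
  rows=[-0.3,0,0,-0.01,0,-0.3,0,0,-0.02,0,-0.3,0,0,-0.02,0,-0.3,0,0,-0.03,0,-0.3,0,0,-0.03,0],
)

```text
time: 17.35
position: [0.5236, 0.2306, 0.2622]
tool_rot: [0.998, -0.062, -0.001, 0.0]
ft_force: [0.0, 0.5, -0.1]
grip_width: 0.0571
grip_force: 0.0
```

>>> servo_tool(
  rows=[-0.3,0,0,-0.03,0,-0.3,0,0.03,-0.01,0,-0.3,0,0.04,0,0,-0.3,0,0.04,0,0,-0.3,0,0,0,0],
)

```text
time: 17.77
position: [0.51, 0.1161, 0.3021]
tool_rot: [0.998, -0.064, 0.0, 0.002]
ft_force: [-0.7, -0.1, 0.3]
grip_width: 0.0563
grip_force: 0.0
```

```bash
python3 m.py;python3 - <<'E'
from rig import robot
print(robot.get_obs()['position'],robot.get_obs()['ft_force'])
E
```

```text
17.7667 [0.51000638 0.11608141 0.30214738] [ 9.97926637e-01 -6.43329926e-02  3.17053820e-04  1.89569853e-03]
orange_mid [(0.75, array([0.5177, 0.2348, 0.1173]))]
orange_lip [(0.9, array([0.5282, 0.2834, 0.1482])), (0.51, array([0.5183, 0.2352, 0.1181]))]
bay []
blue_mid [(0.86, array([ 0.4744, -0.0484,  0.0701]))]
[-0.71755894 -0.13077732  0.28384358] [0.0569799  0.03904076 0.00300242] 0.05633369827456018
top orange_mid []
top orange_lip [(0.57, array([0.5223, 0.2859, 0.1475]))]
top bay []
top blue_mid [(0.95, array([ 0.473 , -0.0469,  0.073 ]))]
scene orange_mid [(0.6, array([0.5185, 0.2278, 0.1174]))]
scene orange_lip [(0.81, array([0.5303, 0.2833, 0.1488]))]
scene bay [(0.96, array([0.5204, 0.2924, 0.149 ])), (0.41, array([0.5168, 0.2289, 0.1185]))]
scene blue_mid [(0.72, array([ 0.4758, -0.051 ,  0.0707]))]
[0.5106667  0.12181981 0.30086779] [0.04973303 0.44040643 0.71742125]
```

The bin hangs steadily with its lip at the rail height. The blue bin hasn't moved and the robot is clear of everything.

```bash
python3 -c "
from rig import robot
print(robot.hand_in())"
```

```text
the job is handed in; nothing more can be done
None
```

The orange bin hangs by its lip on the free stretch of the rail beside the grey bin, the blue bin is where it was, and the job was handed in at about 18 s; on the first try the bin's back edge came down on the rail (about 32 N at the wrist) and slid about 15 mm in the grip, so I raised it and lowered it again.

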